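Draw the heater bar out of a coffee machine housing

ROBOT

A 6-joint arm with a two-finger parallel gripper is mounted at the origin on the work surface. World frame = base frame: x ahead of the robot, y to its left, z up, the work surface at z = 0. Lengths are in m, angles in rad, forces in N, time in s.
With the tool pointing down it reaches from about 0.35 to 0.775 m from the base axis. Payload 5.5 kg.
Tool frame: the origin (TCP) lies where the fingers leave the gripper's body, on its centre line; the fingertips stand 73 mm ahead of it and the grasp point (between the pads) lies 54 mm ahead of it; z points along the fingers, y is the direction in which the jaws open and shut (so a half turn about z gives the same grasp; the last joint's range is limited). The gripper opens to 85 mm and grips with 20 to 120 N. Pads are 22 mm wide; open, the fingers measure 114 mm over their backs; the gripper's body (76 mm by 85 mm) begins 54 mm behind the grasp point. The pads swing forward as they close: fully open they stand 13 mm farther back than shut.
Start: joints at [1.094, 0.313, 0.046, 1.304, 0, 1.431], TCP at [0.19, 0.543, 0.304] pointing down, gripper open.
Joint ranges: [-2.76, 2.76], [-0.86, 1.69], [-1.03, 1.26], [-2.2, 2.34], [-1.47, 1.5], [-3.14, 3.14]. Speed limits (rad/s): [2.57, 2.57, 3.14, 3.14, 3.14, 3.14].

INTERFACE

Orientations are given as a unit quaternion [w, x, y, z].
In Python, from workcell import env, read_camera, job, cut_out gives the robot as it stands.
- The arm moves only by the tool servo_tool, never from a script. Its argument "deltas" is a list of rows, each an object of numbers: "dx", "dy", "dz": the shift along the world's x, y, z in mm; "rx", "ry", "rz": the turn, a rotation vector about the world's x, y, z in rad; "fingers": the closure, from -1 (fully open) to 1 (shut). A call has 1 to 8 rows; each row shifts and turns the commanded pose from where the row before left it; what a row does not reach is not made up. A row lasts 1/10 s, in which the tool goes at most 50 mm and 8.59 degrees, less where a joint would pass 70% of its speed; a pose out of reach is approached as far as the arm can. A call is refused whole if a number of a shift passes 50 or a number of a turn 0.15, either way. A call with a gripper value outside its range is refused whole. The fingers move at their own pace and stop on an object; "newtons" is the grip in N (left out, the last holds). Time passes only in rows, so rows that do not move let the fingers close. It gives the time, the measured TCP pose, the force and the opening at its end, in the units of the state.
- env.get_state(): the state, without advancing time (a new reading comes with each control period).
- read_camera(name): name is "scene" or "top"; returns a dict with "img" (480x640x3 uint8, red, green, blue), "intrinsics" (3x3 intrinsics, pixels), "k1" (the pictures are not rectified: a ray, as slopes to the right and down, at radius r is drawn at 1 + k1 r^2 times it, then the intrinsics apply), "extrinsics" (4x4, takes a point from camera to world coordinates). Camera axes: x right, y down, z forward; pixel columns grow to the right and rows downward; lengths in m; the calibration is good to about 2 mm. A picture is of the moment at which its call begins. There is no depth.
- job.hand_in(): hands the job in, once; it reports no verdict.
Trained networks look in the newest picture that a camera, given by its name, has taken for a name from the list of things; names that differ only in an ending like _2 or _b are one class to them, and where a whole thing is asked for, a point or a joint stands for the part that bears it (a point fixed in the world has none). Each returns a list of dicts, best first, with "confidence" (0 to 1); they miss things now and then, are a little off and sometimes report something else, mostly with a low value. They report only what shows in the picture. A call takes as long as a camera call.
- cut_out(target, camera): "region" (480x640 bool, what is visible of it) and "extent" ([left, top, right, bottom] in pixels, round what is visible of it).
The state is a dict: "clock": time; "joint_pos": joint angles; "qvel": joint speeds; "tau": joint torques, N m; "tcp_pos": TCP position; "orientation": TCP orientation; "wrist_force": force on the tool from outside, world axes, zero at the start; "ft_torque": the same for the moment, N m; "finger_gap": finger opening in m.
Only numpy, scipy, OpenCV 4.12 (cv2) and the standard library are available. Lean on these libraries where they do the work, as an engineer would, in place of code of your own. Each camera call takes 0.05 s, during which the arm holds its last target. There are 200 camera calls.

TASK

Push the sliding carriage with the white machine housing along its rail, out from under the magnifier lamp, until it clicks into the next station. There, take hold of the long aluminium heater bar lying inside, tip it steeply and draw it out end first through the housing's mouth, which is shorter than the bar. Finish with the gripper still holding the bar at rest over the housing, the whole bar at least 3 cm above the mouth and nothing else carrying it, with the carriage still in the new station and the other things on the table left where they are.

Things in the scene. Friction and masses are not known exactly. Their poses are not given: they have to be found in the camera images.
- fixture: the repair jig, fixed to the table: plywood board 300 x 570 x 12 mm with two parallel steel rails, both along its y axis. Origin on the table under the middle of the rails; axes: x away from the robot, y to the left along the rails, z up. It carries the carriage and the magnifier lamp, whose 16 mm post stands at x = +170, y = +100 mm.
- carriage (a joint): slide of the carriage along the rails, in m: 0 in the starting station (under the lamp), growing as the carriage moves towards the fixture's -y (to the right), 0.200 in the next station, rail stop at 0.206. A spring roller at each station holds the carriage: leaving or entering takes about 8 N, elsewhere some 2 N of friction; it stays where it is left, and has about 2 mm of play in a station.
- push_plate (a point): centre of the outer (+y) face of the carriage's upright aluminium push plate, which stands at the near part of the carriage's +y end: 80 mm along x, 10 mm thick along y, 60 mm tall, its top 30 mm above this point; it moves with the carriage and has the fixture's axes. It stands 145 mm in +y and 75 mm in -x (towards the robot) from the middle of the mouth, so that a gripper pushing it passes the lamp on the robot's side.
- mouth (a point): centre of the mouth of the white plastic housing, at the level of the housing's top face; it moves with the carriage and has the fixture's axes. The mouth faces up and is 168 mm long (x) by 100 mm wide (y) in a roof 3 mm thick. Inside, the housing is 250 mm long (x) by 110 mm wide (y), and its floor lies 53 mm below this point; outside it is 258 x 118 mm. Two ribs 12 mm high and 8 mm wide cross the floor at x = -55 and +55 mm; the bar rests on them.
- bar_center (a point): centre of the loose aluminium heater bar (0.12 to 0.25 kg): its x axis is along the bar, its z axis up. In all 200 mm long: a block 160 mm long, 16 mm wide and 22 mm tall, with a round stub of 10 mm diameter and 20 mm length at each end. It lies along the length of the housing.
- bar_end_1 (a point): tip of the bar's stub at +x, 100 mm from its centre
- bar_end_2 (a point): tip of the bar's stub at -x, 100 mm from its centre
- lamp (a point): centre of the underside of the round magnifier lamp head, 90 mm across and 24 mm thick, fixed above the far half of the housing in the starting station, in the way of a gripper over the bar; its highest part 217 mm above the table: pass above or around it. Its arm runs from it towards +x of the fixture
- dial: black plastic control dial, 42 mm across, 26 mm tall, standing on the jig board beyond the rail's right-hand end; to be left alone
- fitting: small brass fitting, 28 mm across, 30 mm tall, also on the jig board there; to be left alone
- mug: white ceramic mug, 80 mm across, 95 mm tall; to be left alone
- pliers: pliers with red grips lying on the table, 190 mm long; to be left alone
- screwdriver: screwdriver with black handle lying on the table; to be left alone
- meter: red and grey multimeter, 150 x 80 x 46 mm, lying on the table; to be left alone
- parts_tray: grey parts tray with four compartments, 130 x 170 x 35 mm; to be left alone

How it is judged:
By the outcome, as a careful person would: the job done as asked, in the order asked, and still so for the second after the job is handed in, while the arm keeps its last pose, push and grip.
It also fails if it takes over 64 s, if anything falls off the work surface, if the arm or the gripper's body presses on something with over 40 N, if the wrist force passes 120 N, or if a joint passes its speed limit or range.

## Working session

There is one attempt and no reset: what is moved stays moved. The work goes in short steps, Python scripts to look and compute and a tool call to move; the robot and the scene stay as the last step left them, time stands still between calls to the robot, and variables do not carry over. Pictures are saved under pics/ and viewed, about 8 in all and at most 12, crops included, and the job is handed in when it is done.

Besides the shell and the picture viewer there is one more tool, called after "Call:" by a JSON object that holds its "fn" and its "kwargs", one argument or row to a line. servo_tool: Moves the arm, as the interface text tells. Its arguments: {"type":"object","properties":{"deltas":{"type":"array"},"newtons":{"type":"number"}},"required":["deltas"]}

```bash
mkdir -p pics
cat > h.py <<'E'
import numpy as np, cv2
from workcell import env, read_camera, job, cut_out
def ray(c,u,v):
    K=np.array(c["intrinsics"]);k=c["k1"];T=np.array(c["extrinsics"])
    d=np.array([(u-K[0,2])/K[0,0],(v-K[1,2])/K[1,1]]);p=d.copy()
    for _ in range(20): p=d/(1+k*(p@p))
    return T[:3,3],T[:3,:3]@np.array([p[0],p[1],1])
def at(c,u,v,z):
    o,d=ray(c,u,v);return o+d*(z-o[2])/d[2]
def proj(c,P):
    K=np.array(c["intrinsics"]);T=np.array(c["extrinsics"])
    q=T[:3,:3].T@(np.array(P)-T[:3,3]);p=q[:2]/q[2];p=p*(1+c["k1"]*(p@p))
    return np.array([K[0,0]*p[0]+K[0,2],K[1,1]*p[1]+K[1,2]])
def tri(rs):
    A=np.zeros((3,3));b=np.zeros(3)
    for o,d in rs:
        d=d/np.linalg.norm(d);M=np.eye(3)-np.outer(d,d);A+=M;b+=M@o
    return np.linalg.solve(A,b)
E
python3 - <<'E'
from h import *
cs={n:read_camera(n) for n in("scene","top")}
for n,c in cs.items():
    cv2.imwrite(f"pics/{n}0.png",c["img"][:,:,::-1]);print(n,np.round(c["extrinsics"],3).tolist(),c["intrinsics"],c["k1"])
    for t in("fixture","carriage","push_plate","mouth","bar_center","bar_end_1","lamp","dial","fitting","mug","meter","parts_tray"):
        for r in cut_out(t,n)[:2]:
            m=r["region"];ys,xs=np.nonzero(m);print(n,t,round(r["confidence"],2),np.round(r["extent"]).tolist(),len(xs),xs.mean().round(1),ys.mean().round(1))
s=env.get_state();print(s)
E
```

```text
scene [[0.113, 0.696, -0.709, 1.277], [0.994, -0.091, 0.068, -0.087], [-0.017, -0.712, -0.702, 0.926], [0.0, 0.0, 0.0, 1.0]] [[483.65133612   0.         320.7558061 ]
 [  0.         483.65133612 240.92225868]
 [  0.           0.           1.        ]] -0.05607692548108821
scene fixture 0.97 [171.0, 240.0, 446.0, 419.0] 28258 301.6 329.4
scene fixture 0.42 [103.0, 283.0, 160.0, 335.0] 1855 127.4 309.0
scene carriage 0.81 [304.0, 239.0, 420.0, 356.0] 6983 357.7 299.3
scene push_plate 0.76 [306.0, 239.0, 424.0, 357.0] 7017 358.1 299.7
scene push_plate 0.31 [411.0, 201.0, 444.0, 245.0] 524 422.3 224.3
scene mouth 0.73 [305.0, 236.0, 427.0, 356.0] 7231 358.0 299.7
scene mouth 0.55 [329.0, 261.0, 363.0, 318.0] 254 344.6 294.0
scene bar_center 0.77 [333.0, 269.0, 358.0, 318.0] 259 345.4 295.8
scene bar_center 0.48 [303.0, 236.0, 426.0, 356.0] 7078 358.2 299.6
scene bar_end_1 0.76 [328.0, 264.0, 359.0, 318.0] 302 344.5 294.4
scene lamp 0.95 [174.0, 236.0, 445.0, 419.0] 27751 301.8 329.5
scene dial 0.87 [196.0, 379.0, 216.0, 397.0] 357 204.2 390.7
scene fitting 0.56 [184.0, 320.0, 195.0, 334.
[... 1720 characters left out ...]
 212.4
{'clock': 1.3, 'joint_pos': array([1.09441548e+00, 3.13160869e-01, 4.60868655e-02, 1.30360398e+00,
       2.18872520e-05, 1.43118916e+00]), 'qvel': array([-1.64267803e-03, -8.74960668e-05, -4.41481413e-04,  1.66782671e-03,
        1.66911430e-04, -2.33143208e-04]), 'tau': array([ 5.36025818e-04, -4.80464673e+01,  2.98812497e+01,  2.69212160e-04,
       -2.90497692e-04,  7.78150717e-07]), 'tcp_pos': array([0.19002487, 0.54271917, 0.30394008]), 'orientation': array([7.50962701e-06, 1.67592223e-01, 9.85856401e-01, 5.97064732e-05]), 'wrist_force': array([-0.59069105, -0.58835484, -0.68640289]), 'ft_torque': array([-0.01120754, -0.01016568,  0.05821886]), 'finger_gap': 0.08566565429654607}
```

View pics/scene0.png

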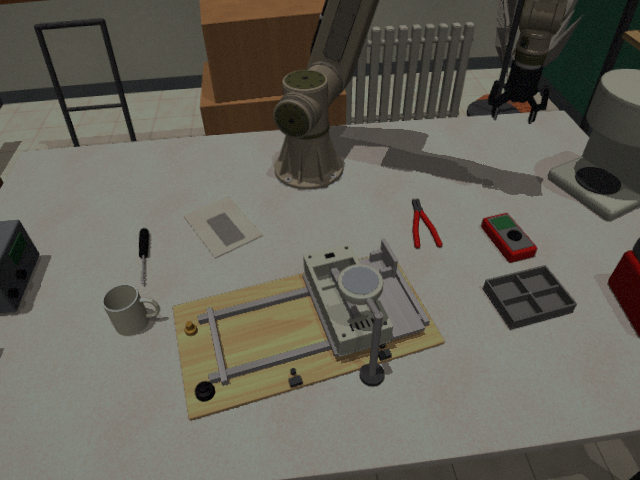

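View pics/top0.png

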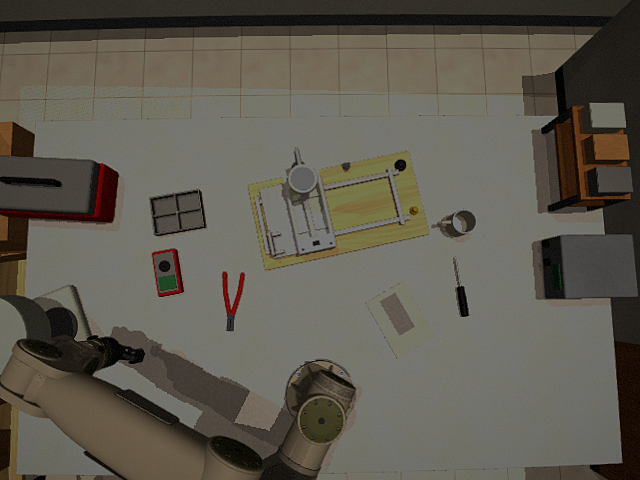

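Both views show the jig with its carriage at the left under the lamp: the push plate is at scene (385,252), the lamp head at scene (360,283) and top (301,179). I need enlarged crops for precise corners.

Run:
```python
from h import *
a=cv2.imread("pics/scene0.png")[225:425,165:455]; b=cv2.imread("pics/top0.png")[143:278,240:435]
cv2.imwrite("pics/a.png",cv2.resize(cv2.convertScaleAbs(a,alpha=1.2),(800,552),interpolation=cv2.INTER_CUBIC))
cv2.imwrite("pics/b.png",cv2.resize(cv2.convertScaleAbs(b,alpha=1.4),(780,540),interpolation=cv2.INTER_CUBIC))
```

```text
(no output)
```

View pics/a.png

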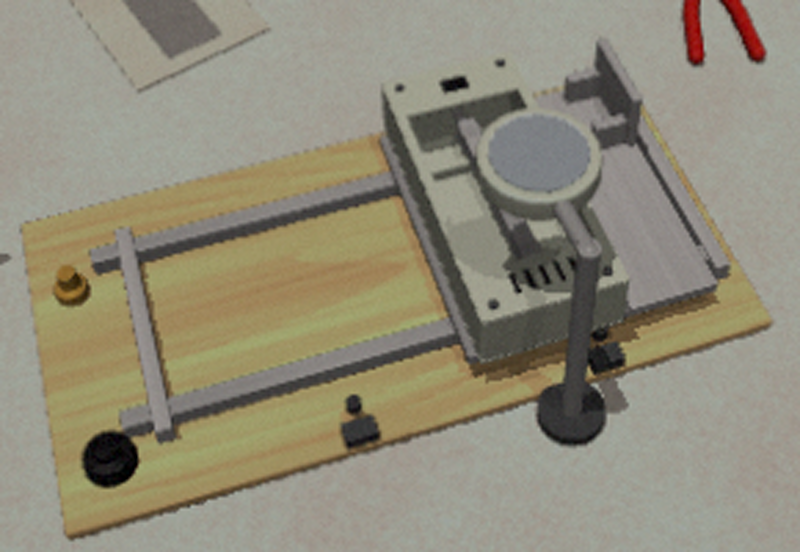

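View pics/b.png

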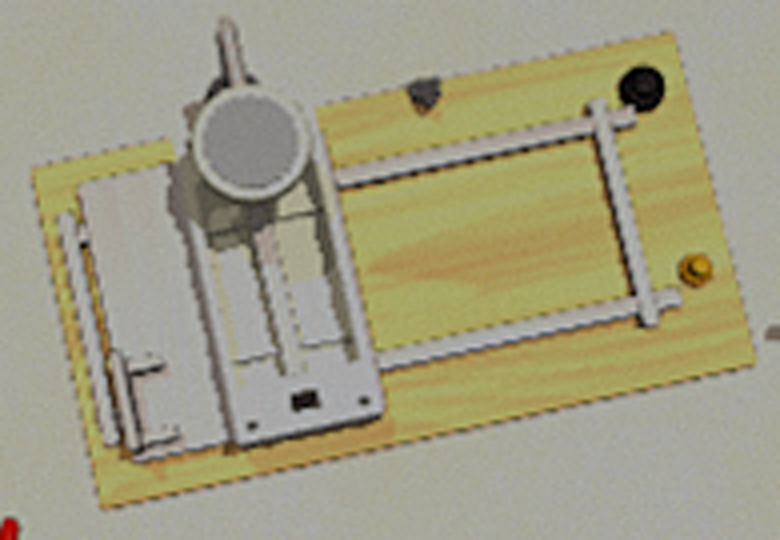

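```bash
cat > fit.py <<'E'
from h import *
from scipy.optimize import least_squares
S,T=read_camera("scene"),read_camera("top")
A=lambda x,y:(165+(x+.5)/2.7586-.5,225+(y+.5)/2.7586-.5)
B=lambda x,y:(240+(x+.5)/4-.5,143+(y+.5)/4-.5)
# model points in fixture coords: board corners z=.012
bd={(-.15,.285):(None,B(104,508)),(.15,.285):(A(772,323),B(33,170)),(.15,-.285):(A(68,537),B(672,32)),(-.15,-.285):(A(20,226),B(757,365))}
def W(p,P): 
    c,s=np.cos(p[2]),np.sin(p[2]);return np.array([p[0]+c*P[0]-s*P[1],p[1]+s*P[0]+c*P[1],P[2]])
def f(p):
    r=[]
    for k,(a,b) in bd.items():
        P=W(p,(p[3]+k[0],k[1]+p[4],.012))
        if a: r+=list(proj(S,P)-a)
        if b: r+=list(proj(T,P)-b)
    return r+[p[3]*1e3,p[4]*1e3]
q=least_squares(f,[.53,0,.2,0,0]);p=q.x;print("fix",p[:3].round(4),np.round(q.fun,1))
inv=lambda X:np.r_[np.array([[np.cos(p[2]),np.sin(p[2])],[-np.sin(p[2]),np.cos(p[2])]])@(X[:2]-p[:2]),X[2]].round(4)
def both(n,a,b):
    X=tri([ray(S,*a),ray(T,*b)]);print(n,X.round(4),"fix",inv(X),"res",(proj(S,X)-a).round(1),(proj(T,X)-b).round(1))
if __name__=="__main__":
    both("roof nr",A(381,85),B(382,413))
    both("roof nl",A(525,60),B(235,443))
    both("roof fr",A(480,322),B(317,108))
    both("plate top n",A(600,40),B(127,455))
    both("plate top f",A(638,108),B(113,352))
    both("lamp top c",A(540,155),B(250,140))
    both("bar near end",A(465,122),B(290,375))
    both("mouth nr",A(520,95),B(352,360)); 
    both("post top",A(590,250),B(225,20))
E
python3 fit.py
```

```text
fix [ 0.6154 -0.0693  0.2075] [-1.4  0.3  0.4 -1.4 -1.7 -0.9 -1.7 -0.3 -0.2 -1.3 -0.8 -1.   0.1 -1.
 -0.  -0. ]
roof nr [ 0.4791 -0.055   0.0924] fix [-0.1305  0.0421  0.0924] res [-0.4  0. ] [-0.3 -0. ]
roof nl [0.4582 0.0685 0.086 ] fix [-0.1254  0.1671  0.086 ] res [-2.8  0.1] [-2.1 -0.3]
roof fr [ 0.7292 -0.0052  0.0933] fix [0.1245 0.0393 0.0933] res [-1.2  0. ] [-0.8 -0.1]
plate top n [0.4481 0.146  0.0914] fix [-0.1194  0.2451  0.0914] res [ 0.5 -0. ] [0.4 0.1]
plate top f [0.5315 0.1595 0.0896] fix [-0.035   0.2411  0.0896] res [-0.4  0. ] [-0.3 -0.1]
lamp top c [0.673  0.0454 0.2088] fix [0.08   0.1004 0.2088] res [-0.7  0. ] [-0.4 -0.1]
bar near end [0.5129 0.0159 0.072 ] fix [-0.0828  0.1045  0.072 ] res [ 0.5 -0. ] [0.4 0. ]
mouth nr [0.5265 0.0128 0.124 ] fix [-0.0701  0.0986  0.124 ] res [-19.9  -1. ] [-14.3  -2.6]
post top [0.7637 0.0629 0.2155] fix [0.1723 0.0988 0.2155] res [-0.6  0. ] [-0.4 -0.1]
```

Call:
{"fn": "servo_tool", "kwargs": {
  "deltas": [
    {"dx":30,"dy":-35,"rz":0.136,"fingers":1},
    {"dx":30,"dy":-35,"rz":0.136,"fingers":1},
    {"dx":30,"dy":-35,"rz":0.136,"fingers":1},
    {"dx":30,"dy":-35,"rz":0.136,"fingers":1},
    {"dx":30,"dy":-35,"fingers":1},
    {"dx":30,"dy":-35,"fingers":1},
    {"dx":30,"dy":-35,"fingers":1},
    {"dx":30,"dy":-35,"fingers":1}
  ],
  "newtons": 60
}}

```text
invalid input at $.deltas[0]: expected keys dx, dy, dz, rx, ry, rz, fingers
```

Call:
{"fn": "servo_tool", "kwargs": {
  "deltas": [
    {"dx":30,"dy":-35,"dz":0,"rx":0,"ry":0,"rz":0.136,"fingers":1},
    {"dx":30,"dy":-35,"dz":0,"rx":0,"ry":0,"rz":0.136,"fingers":1},
    {"dx":30,"dy":-35,"dz":0,"rx":0,"ry":0,"rz":0.136,"fingers":1},
    {"dx":30,"dy":-35,"dz":0,"rx":0,"ry":0,"rz":0.136,"fingers":1},
    {"dx":30,"dy":-35,"dz":0,"rx":0,"ry":0,"rz":0,"fingers":1},
    {"dx":30,"dy":-35,"dz":0,"rx":0,"ry":0,"rz":0,"fingers":1},
    {"dx":30,"dy":-35,"dz":0,"rx":0,"ry":0,"rz":0,"fingers":1},
    {"dx":30,"dy":-35,"dz":0,"rx":0,"ry":0,"rz":0,"fingers":1}
  ],
  "newtons": 60
}}

```text
clock: 2.2
tcp_pos: [0.4298, 0.2627, 0.3042]
orientation: [0.0, -0.101, 0.995, 0.0]
wrist_force: [1.4, 1.0, -0.0]
finger_gap: -0.0001
```

Call:
{"fn": "servo_tool", "kwargs": {
  "deltas": [
    {"dx":26,"dy":-32,"dz":0,"rx":0,"ry":0,"rz":0,"fingers":1},
    {"dx":26,"dy":-32,"dz":0,"rx":0,"ry":0,"rz":0,"fingers":1},
    {"dx":0,"dy":0,"dz":-45,"rx":0,"ry":0,"rz":0,"fingers":1},
    {"dx":0,"dy":0,"dz":-45,"rx":0,"ry":0,"rz":0,"fingers":1},
    {"dx":0,"dy":0,"dz":-45,"rx":0,"ry":0,"rz":0,"fingers":1},
    {"dx":0,"dy":0,"dz":-44,"rx":0,"ry":0,"rz":0,"fingers":1},
    {"dx":0,"dy":0,"dz":0,"rx":0,"ry":0,"rz":0,"fingers":1}
  ]
}}

```text
clock: 2.9
tcp_pos: [0.4766, 0.199, 0.1196]
orientation: [-0.006, -0.1, 0.995, -0.001]
wrist_force: [-2.0, -0.2, -0.5]
finger_gap: 0.0004
```

Run:
```python
from h import *
s=env.get_state();print(s["wrist_force"],s["joint_pos"])
c=read_camera("scene")["img"][:,:,::-1][190:350,280:480]
cv2.imwrite("pics/c.png",cv2.resize(c,(700,560),interpolation=cv2.INTER_CUBIC))
```

```text
[-1.95067106 -0.18999513 -0.45265548] [ 2.40086409e-01  3.41755909e-01 -3.95122996e-01  8.45203386e-01
  6.70689524e-05  3.89678171e-02]
```

View pics/c.png

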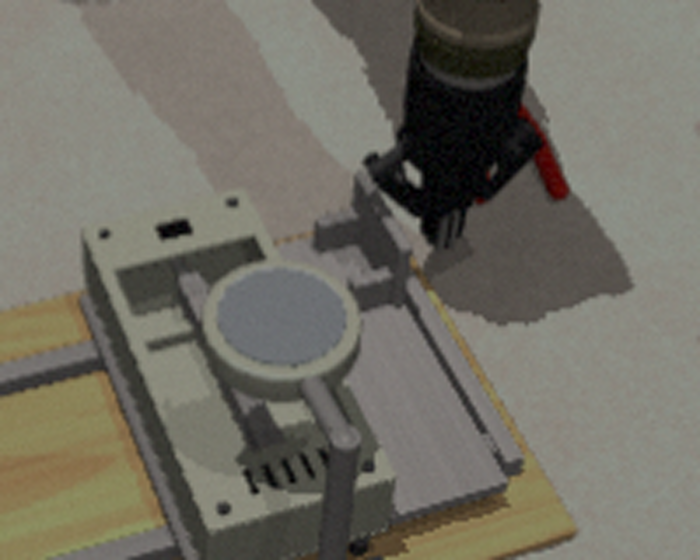

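Call:
{"fn": "servo_tool", "kwargs": {
  "deltas": [
    {"dx":3,"dy":0,"dz":15,"rx":0,"ry":0,"rz":0,"fingers":1},
    {"dx":3.1,"dy":-14.7,"dz":0,"rx":0,"ry":0,"rz":0,"fingers":1},
    {"dx":2.1,"dy":-9.8,"dz":0,"rx":0,"ry":0,"rz":0,"fingers":1},
    {"dx":1,"dy":-4.9,"dz":0,"rx":0,"ry":0,"rz":0,"fingers":1},
    {"dx":1,"dy":-4.9,"dz":0,"rx":0,"ry":0,"rz":0,"fingers":1},
    {"dx":1,"dy":-4.9,"dz":0,"rx":0,"ry":0,"rz":0,"fingers":1},
    {"dx":1,"dy":-4.9,"dz":0,"rx":0,"ry":0,"rz":0,"fingers":1},
    {"dx":0,"dy":0,"dz":0,"rx":0,"ry":0,"rz":0,"fingers":1}
  ]
}}

```text
clock: 3.75
tcp_pos: [0.4931, 0.156, 0.1403]
orientation: [0.0, -0.101, 0.995, 0.0]
wrist_force: [-0.3, 0.4, 0.1]
finger_gap: 0.0003
```

Call:
{"fn": "servo_tool", "kwargs": {
  "deltas": [
    {"dx":3.1,"dy":-14.7,"dz":0,"rx":0,"ry":0,"rz":0,"fingers":1},
    {"dx":3.1,"dy":-14.7,"dz":0,"rx":0,"ry":0,"rz":0,"fingers":1},
    {"dx":3.1,"dy":-14.7,"dz":0,"rx":0,"ry":0,"rz":0,"fingers":1},
    {"dx":3.1,"dy":-14.7,"dz":0,"rx":0,"ry":0,"rz":0,"fingers":1},
    {"dx":3.1,"dy":-14.7,"dz":0,"rx":0,"ry":0,"rz":0,"fingers":1},
    {"dx":3.1,"dy":-14.7,"dz":0,"rx":0,"ry":0,"rz":0,"fingers":1},
    {"dx":3.1,"dy":-14.7,"dz":0,"rx":0,"ry":0,"rz":0,"fingers":1},
    {"dx":0,"dy":0,"dz":0,"rx":0,"ry":0,"rz":0,"fingers":1}
  ]
}}

```text
clock: 4.55
tcp_pos: [0.5153, 0.0508, 0.1398]
orientation: [0.0, -0.099, 0.995, -0.001]
wrist_force: [1.0, 1.1, 0.7]
finger_gap: 0.0001
```

Run:
```python
from fit import *
s=env.get_state();print(s["wrist_force"],s["joint_pos"],inv(s["tcp_pos"]))
c=read_camera("scene")["img"][:,:,::-1][225:425,165:455]
cv2.imwrite("pics/d.png",cv2.resize(c,(800,552),interpolation=cv2.INTER_CUBIC))
```

```text
fix [ 0.6154 -0.0693  0.2075] [-1.4  0.3  0.4 -1.4 -1.7 -0.9 -1.7 -0.3 -0.2 -1.3 -0.8 -1.   0.1 -1.
 -0.  -0. ]
[ 0.1783611  -0.31981545 -0.47124346] [-5.36374674e-02  3.14917600e-01 -3.77143927e-01  8.79260822e-01
 -6.09478918e-04 -2.53479743e-01] [-0.0735  0.1397  0.1396]
```

View pics/d.png

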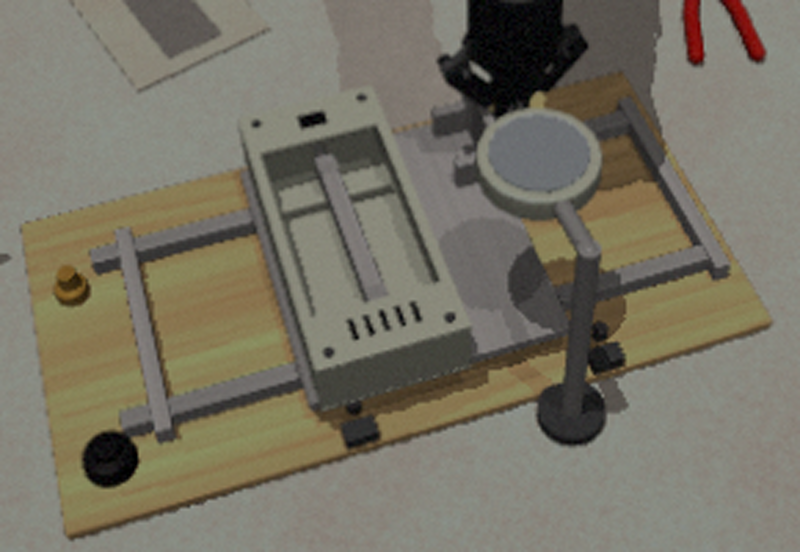

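The carriage has slid partly: its roof corner went from (381,85) to (240,118) in the crop. The housing is now clear of the lamp, but not yet at the next station.

Run:
```python
from fit import *
for n,a in(("roof nr",(240,118)),("roof fr",(323,368)),("fl",(470,326))): print(n,inv(at(S,*A(*a),.0925)))
```

```text
fix [ 0.6154 -0.0693  0.2075] [-1.4  0.3  0.4 -1.4 -1.7 -0.9 -1.7 -0.3 -0.2 -1.3 -0.8 -1.   0.1 -1.
 -0.  -0. ]
roof nr [-0.1326 -0.0811  0.0925]
roof fr [ 0.125  -0.0779  0.0925]
fl [0.1257 0.0337 0.0925]
```

Call:
{"fn": "servo_tool", "kwargs": {
  "deltas": [
    {"dx":3.1,"dy":-14.7,"dz":0,"rx":0,"ry":0,"rz":0,"fingers":1},
    {"dx":3.1,"dy":-14.7,"dz":0,"rx":0,"ry":0,"rz":0,"fingers":1},
    {"dx":3.1,"dy":-14.7,"dz":0,"rx":0,"ry":0,"rz":0,"fingers":1},
    {"dx":3.1,"dy":-14.7,"dz":0,"rx":0,"ry":0,"rz":0,"fingers":1},
    {"dx":1,"dy":-4.9,"dz":0,"rx":0,"ry":0,"rz":0,"fingers":1},
    {"dx":1,"dy":-4.9,"dz":0,"rx":0,"ry":0,"rz":0,"fingers":1},
    {"dx":0.8,"dy":-3.9,"dz":0,"rx":0,"ry":0,"rz":0,"fingers":1},
    {"dx":0,"dy":0,"dz":0,"rx":0,"ry":0,"rz":0,"fingers":1}
  ]
}}

```text
clock: 5.6
tcp_pos: [0.5299, -0.0189, 0.1399]
orientation: [0.0, -0.101, 0.995, 0.001]
wrist_force: [-0.9, 4.6, -0.6]
finger_gap: 0.0004
```

Call:
{"fn": "servo_tool", "kwargs": {
  "deltas": [
    {"dx":0.4,"dy":-2,"dz":0,"rx":0,"ry":0,"rz":0,"fingers":1},
    {"dx":0.4,"dy":-2,"dz":0,"rx":0,"ry":0,"rz":0,"fingers":1},
    {"dx":0,"dy":0,"dz":0,"rx":0,"ry":0,"rz":0,"fingers":1}
  ]
}}

```text
clock: 5.9
tcp_pos: [0.531, -0.024, 0.1399]
orientation: [0.0, -0.1, 0.995, -0.0]
wrist_force: [-0.3, 1.7, 0.1]
finger_gap: 0.0001
```

Call:
{"fn": "servo_tool", "kwargs": {
  "deltas": [
    {"dx":0.4,"dy":-2,"dz":0,"rx":0,"ry":0,"rz":0,"fingers":1},
    {"dx":0,"dy":0,"dz":0,"rx":0,"ry":0,"rz":0,"fingers":1}
  ]
}}

```text
clock: 6.1
tcp_pos: [0.5314, -0.0259, 0.14]
orientation: [0.0, -0.1, 0.995, -0.0]
wrist_force: [-0.0, 0.9, 0.1]
finger_gap: -0.0001
```

Run:
```python
from fit import *
s=env.get_state();print(s["wrist_force"],s["joint_pos"],inv(s["tcp_pos"]))
c=read_camera("scene")["img"][:,:,::-1][225:425,165:455]
cv2.imwrite("pics/e.png",cv2.resize(c,(800,552),interpolation=cv2.INTER_CUBIC))
```

```text
fix [ 0.6154 -0.0693  0.2075] [-1.4  0.3  0.4 -1.4 -1.7 -0.9 -1.7 -0.3 -0.2 -1.3 -0.8 -1.   0.1 -1.
 -0.  -0. ]
[-0.04682364 -0.0114507  -1.12703391] [-1.99058897e-01  3.38741953e-01 -3.40668432e-01  8.90572976e-01
 -6.23896436e-04 -3.99996271e-01] [-0.0732  0.0599  0.1401]
```

View pics/e.png

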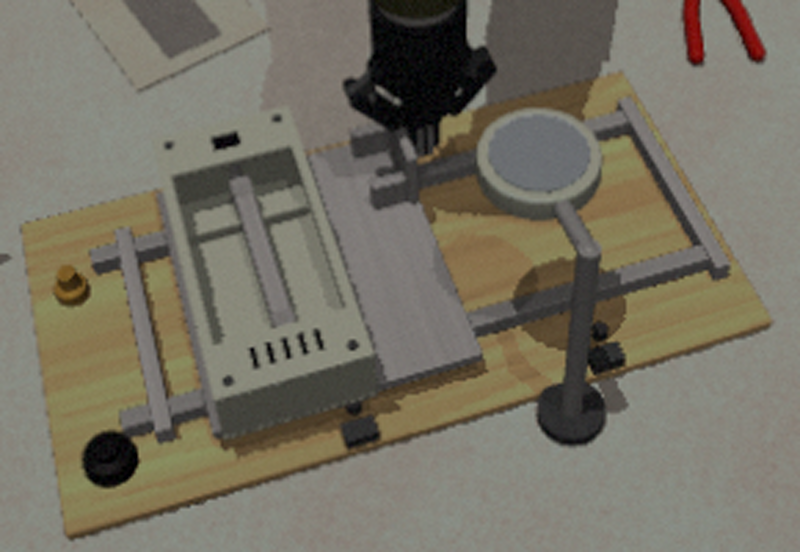

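Call:
{"fn": "servo_tool", "kwargs": {
  "deltas": [
    {"dx":-2,"dy":10,"dz":0,"rx":0,"ry":0,"rz":0,"fingers":1},
    {"dx":0,"dy":10,"dz":45,"rx":0,"ry":0,"rz":0,"fingers":0},
    {"dx":0,"dy":10,"dz":45,"rx":0,"ry":0,"rz":0,"fingers":0},
    {"dx":-20,"dy":30,"dz":30,"rx":0,"ry":0,"rz":0,"fingers":0},
    {"dx":-20,"dy":30,"dz":0,"rx":0,"ry":0,"rz":0,"fingers":0},
    {"dx":0,"dy":0,"dz":0,"rx":0,"ry":0,"rz":0,"fingers":0}
  ]
}}

```text
clock: 6.85
tcp_pos: [0.4872, 0.0678, 0.2615]
orientation: [0.001, -0.103, 0.995, 0.0]
wrist_force: [1.0, -0.0, 0.4]
finger_gap: 0.0429
```

Run:
```python
from fit import *
s=env.get_state();print(s["tcp_pos"],s["finger_gap"])
c=S["img"][:,:,::-1][260:395,215:310];c2=T["img"][:,:,::-1][155:265,310:400]
o=np.hstack([cv2.resize(c,None,fx=4,fy=4,interpolation=cv2.INTER_CUBIC),cv2.copyMakeBorder(cv2.resize(cv2.convertScaleAbs(c2,alpha=1.4),None,fx=4,fy=4,interpolation=cv2.INTER_CUBIC),0,100,0,0,cv2.BORDER_CONSTANT)])
cv2.imwrite("pics/f.png",o);print(o.shape)
```

```text
fix [ 0.6154 -0.0693  0.2075] [-1.4  0.3  0.4 -1.4 -1.7 -0.9 -1.7 -0.3 -0.2 -1.3 -0.8 -1.   0.1 -1.
 -0.  -0. ]
[0.48882058 0.06564654 0.2602529 ] 0.043147433419013906
(540, 740, 3)
```

View pics/f.png

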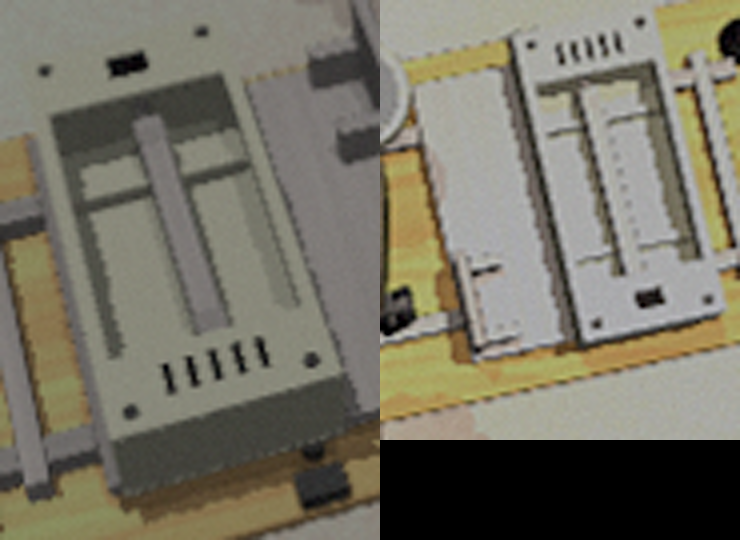

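The carriage now sits at the new station. The bar is visible through the mouth in both views, from (150,120) to (210,328) in the scene crop and from (590,85) to (620,272) in the top crop.

Run:
```python
from fit import *
C=lambda x,y:(215+(x+.5)/4-.5,260+(y+.5)/4-.5); D=lambda x,y:(310+(x-380+.5)/4-.5,155+(y+.5)/4-.5)
for n,cam in(("scene",S),("top",T)):
  for t in("bar_center","bar_end_1"):
    for r in cut_out(t,n)[:1]:
        ys,xs=np.nonzero(r["region"]);l=cv2.fitLine(np.c_[xs,ys].astype(np.float32),cv2.DIST_HUBER,0,.01,.01).ravel()
        d=l[:2];u=(np.c_[xs,ys]-l[2:])@d;e=[l[2:]+d*u.min(),l[2:]+d*u.max()]
        print(n,t,round(r["confidence"],2),len(xs),[inv(at(cam,*x,.071)) for x in e])
print("eye scene",inv(at(S,*C(150,125),.073)),inv(at(S,*C(210,328),.073)))
print("eye top",inv(at(T,*D(594,88),.073)),inv(at(T,*D(620,272),.073)))
for n,a in(("mouth nr",(49,116)),("mouth nl",(223,73)),("rooffl",(350,375)),("rooffr",(112,438)),):print("S",n,inv(at(S,*C(*a),.0925)))
for n,a in(("mouth fl",(538,80)),("mouth fr",(655,60)),("roof nl",(580,342)),("roof nr",(722,312)),("roof fl",(515,38)),("roof fr",(655,12))):print("T",n,inv(at(T,*D(*a),.0925)))
both("roof nr",C(20,80),D(722,312)); both("rooffl",C(350,375),D(515,38)); both("bar near",C(150,125),D(620,272))
both("plate",C(380,0),D(478,350))
```

```text
fix [ 0.6154 -0.0693  0.2075] [-1.4  0.3  0.4 -1.4 -1.7 -0.9 -1.7 -0.3 -0.2 -1.3 -0.8 -1.   0.1 -1.
 -0.  -0. ]
scene bar_center 0.77 496 [array([-0.1008, -0.0968,  0.071 ]), array([ 0.0667, -0.095 ,  0.071 ])]
scene bar_end_1 0.67 9619 [array([-0.1593, -0.1471,  0.071 ]), array([0.1595, 0.0074, 0.071 ])]
top bar_end_1 0.69 274 [array([ 0.0851, -0.0969,  0.071 ]), array([-0.0804, -0.0991,  0.071 ])]
eye scene [-0.0795 -0.0943  0.073 ] [ 0.0649 -0.0948  0.073 ]
eye top [ 0.0744 -0.1017  0.073 ] [-0.0795 -0.0867  0.073 ]
S mouth nr [-0.0879 -0.1482  0.0925]
S mouth nl [-0.0869 -0.0476  0.0925]
S rooffl [ 0.1277 -0.0366  0.0925]
S rooffr [ 0.1244 -0.1568  0.0925]
T mouth fl [ 0.0863 -0.0555  0.0925]
T mouth fr [ 0.0819 -0.1526  0.0925]
T roof nl [-0.1299 -0.0393  0.0925]
T roof nr [-0.1313 -0.1561  0.0925]
T roof fl [ 0.1246 -0.0452  0.0925]
T roof fr [ 0.1212 -0.1622  0.0925]
roof nr [ 0.5206 -0.2515  0.0809] fix [-0.1303 -0.1588  0.0809] res [0.1 0. ] [ 0.1 -0. ]
rooffl [ 0.7471 -0.0833  0.0921] fix [ 0.126  -0.0409  0.0921] res [-2.3  0. ] [-1.4 -0.1]
bar near [ 0.5559 -0.1744  0.071 ] fix [-0.08   -0.0906  0.071 ] res [ 1.6 -0. ] [ 1.1 -0. ]
plate [ 0.4919 -0.046   0.0904] fix [-0.1161  0.0482  0.0904] res [-2.9  0. ] [-2.2 -0.2]
```

```bash
cat > plan.py <<'E'
import numpy as np, sys
from scipy.sparse import coo_matrix
from scipy.sparse.csgraph import dijkstra
s=float(sys.argv[1])
def blk(x0,x1,z0,z1): 
    X,Z=np.meshgrid(np.arange(x0,x1+.1,3),np.arange(z0,z1+.1,3));return np.c_[X.ravel(),Z.ravel()]
# tool coords: origin grasp, x along bar, z up (tool back)
bar=np.r_[blk(-80-s,80-s,-15,7),blk(-100-s,-80-s,-9,1),blk(80-s,100-s,-9,1)]
tool=np.r_[blk(-12,12,-19,54),blk(-42,42,54,54+120)]
P=np.r_[bar,tool]
box=[(-129,-84,-3,0),(84,129,-3,0),(-129,-125,-53,0),(125,129,-53,0),(-129,129,-70,-53),(-59,-51,-53,-41),(51,59,-53,-41)]
gx=np.arange(-60,61,4)+s%4;gz=np.arange(-26,135,4);th=np.arange(0,61,4)
def clear(x,z,t):
    c,q=np.cos(np.radians(t)),np.sin(np.radians(t))
    X=x+c*P[:,0]-q*P[:,1];Z=z+q*P[:,0]+c*P[:,1];m=1e9
    for a,b,d,e in box:
        dx=np.maximum(a-X,X-b);dz=np.maximum(d-Z,Z-e)
        m=min(m,np.min(np.hypot(np.maximum(dx,0),np.maximum(dz,0))+np.minimum(np.maximum(dx,dz),0)))
    return m
C=np.array([[[clear(x,z,t) for t in th] for z in gz] for x in gx])
n=C.shape;id=np.arange(C.size).reshape(n);r,cc,w=[],[],[]
import itertools
cost=np.where(C>.3,1+(10/np.maximum(C,.3))**2,1e9)
for d in itertools.product((-1,0,1),repeat=3):
    if d==(0,0,0):continue
    a=tuple(slice(max(0,-k),m-max(0,k)) for k,m in zip(d,n));b=tuple(slice(max(0,k),m-max(0,-k)) for k,m in zip(d,n))
    k=(cost[a]<1e8)&(cost[b]<1e8);r+=list(id[a][k]);cc+=list(id[b][k]);w+=list((cost[a]+cost[b])[k]*np.linalg.norm(d))
i0=(np.abs(gx-s).argmin(),0,0)
D,pr=dijkstra(coo_matrix((w,(r,cc)),shape=(C.size,)*2).tocsr(),indices=id[i0],return_predecessors=True)
D=D.reshape(n);tgt=D[:,-1,-1];g=id[tgt.argmin(),-1,-1];print("cost",tgt.min(),"start clr",C[i0])
path=[g]
while path[-1]!=id[i0] and path[-1]>=0: path.append(pr[path[-1]])
for k in path[::-1]:
    i=np.unravel_index(k,n);print((gx[i[0]],gz[i[1]],th[i[2]]),round(C[i],1),end=" | ")
print()
E
python3 plan.py 24; python3 plan.py 0;python3 plan.py 40|head -1
```

```text
cost inf start clr 0.0
cost inf start clr 0.0
cost inf start clr -1.0Traceback (most recent call last):
  File "plan.py", line 34, in <module>
    i=np.unravel_index(k,n);print((gx[i[0]],gz[i[1]],th[i[2]]),round(C[i],1),end=" | ")
ValueError: index -9999 is out of bounds for array with size 20336
Traceback (most recent call last):
  File "plan.py", line 34, in <module>
    i=np.unravel_index(k,n);print((gx[i[0]],gz[i[1]],th[i[2]]),round(C[i],1),end=" | ")
ValueError: index -9999 is out of bounds for array with size 20336
Traceback (most recent call last):
  File "plan.py", line 34, in <module>
    i=np.unravel_index(k,n);print((gx[i[0]],gz[i[1]],th[i[2]]),round(C[i],1),end=" | ")
ValueError: index -9999 is out of bounds for array with size 20336
```

Call:
{"fn": "servo_tool", "kwargs": {
  "deltas": [
    {"dx":45,"dy":-20,"dz":0,"rx":0,"ry":0,"rz":0,"fingers":0},
    {"dx":45,"dy":-20,"dz":0,"rx":0,"ry":0,"rz":0,"fingers":0},
    {"dx":18,"dy":-45,"dz":0,"rx":0,"ry":0,"rz":0,"fingers":0},
    {"dx":18,"dy":-45,"dz":0,"rx":0,"ry":0,"rz":0,"fingers":0},
    {"dx":20,"dy":-45,"dz":0,"rx":0,"ry":0,"rz":0,"fingers":0},
    {"dx":25,"dy":-40,"dz":0,"rx":0,"ry":0,"rz":0,"fingers":0},
    {"dx":0,"dy":0,"dz":0,"rx":0,"ry":0,"rz":0,"fingers":0}
  ]
}}

```text
clock: 7.95
tcp_pos: [0.6621, -0.1568, 0.2573]
orientation: [-0.0, -0.097, 0.995, -0.001]
wrist_force: [0.9, 0.7, -0.9]
finger_gap: 0.0425
```

```bash
sed -i 's/np.arange(-26,135,4)/np.arange(-25,135,4)/; s/C>.3/C>.5/' plan.py; python3 plan.py 24; python3 plan.py 0;python3 plan.py 40
python3 - <<'E'
from h import *
s=env.get_state();print(s["tcp_pos"],s["joint_pos"])
p=[.6154,-.0693,.2075];c,q=np.cos(p[2]),np.sin(p[2])
for x in(0,.024,.04):print(x,p[0]+c*x+q*.096,p[1]+q*x-c*.096)
E
```

```text
cost 285.6003181235941 start clr 1.0
(np.float64(24.0), np.int64(-25), np.int64(0)) 1.0 | (np.float64(24.0), np.int64(-21), np.int64(0)) 5.0 | (np.float64(20.0), np.int64(-17), np.int64(0)) 8.0 | (np.float64(16.0), np.int64(-17), np.int64(0)) 8.0 | (np.float64(12.0), np.int64(-17), np.int64(0)) 8.0 | (np.float64(8.0), np.int64(-13), np.int64(4)) 5.3 | (np.float64(4.0), np.int64(-9), np.int64(8)) 6.1 | (np.float64(4.0), np.int64(-5), np.int64(12)) 6.0 | (np.float64(4.0), np.int64(-1), np.int64(12)) 7.7 | (np.float64(4.0), np.int64(3), np.int64(16)) 9.8 | (np.float64(8.0), np.int64(7), np.int64(16)) 9.8 | (np.float64(8.0), np.int64(11), np.int64(20)) 11.0 | (np.float64(12.0), np.int64(15), np.int64(20)) 10.0 | (np.float64(16.0), np.int64(19), np.int64(24)) 9.4 | (np.float64(20.0), np.int64(23), np.int64(24)) 11.3 | (np.float64(24.0), np.int64(27), np.int64(24)) 12.6 | (np.float64(28.0), np.int64(31), np.int64(24)) 14.5 | (np.float64(32.0), np.int64(35), np.int64(28)) 13.9 | (np.float64(36.0), np.int64(39), np.int64(28)) 17.0 | (np.float64(40.0), np.int64(43), np.int64(28)) 18.9 | (np.f
[... 3344 characters left out ...]
nt64(60)) 53.0 | (np.float64(8.0), np.int64(123), np.int64(60)) 55.6 | (np.float64(8.0), np.int64(127), np.int64(60)) 58.3 | (np.float64(8.0), np.int64(131), np.int64(60)) 61.1 | 
cost inf start clr -1.0
[ 0.66213336 -0.15683243  0.25727241] [-3.49997861e-01  5.38431353e-01  2.74957337e-01  1.30722106e+00
 -1.23670613e-03 -5.44480254e-01]
0 0.6351773606722619 -0.16324070472824476
0.024 0.6586625368543231 -0.15829636456017923
0.04 0.6743193209756972 -0.1550001377814689Traceback (most recent call last):
  File "plan.py", line 34, in <module>
    i=np.unravel_index(k,n);print((gx[i[0]],gz[i[1]],th[i[2]]),round(C[i],1),end=" | ")
ValueError: index -9999 is out of bounds for array with size 19840
```

Call:
{"fn": "servo_tool", "kwargs": {
  "deltas": [
    {"dx":-15,"dy":-4,"dz":-30,"rx":0,"ry":0,"rz":0,"fingers":0},
    {"dx":0,"dy":0,"dz":-30,"rx":0,"ry":0,"rz":0,"fingers":0},
    {"dx":0,"dy":0,"dz":-30,"rx":0,"ry":0,"rz":0,"fingers":0},
    {"dx":0,"dy":0,"dz":-20,"rx":0,"ry":0,"rz":0,"fingers":0},
    {"dx":0,"dy":0,"dz":0,"rx":0,"ry":0,"rz":0,"fingers":0}
  ]
}}

```text
clock: 8.45
tcp_pos: [0.6427, -0.1536, 0.1458]
orientation: [-0.003, -0.1, 0.995, 0.002]
wrist_force: [-0.3, 0.3, 0.6]
finger_gap: 0.0427
```

Call:
{"fn": "servo_tool", "kwargs": {
  "deltas": [
    {"dx":0,"dy":0,"dz":-10,"rx":0,"ry":0,"rz":0,"fingers":0},
    {"dx":0,"dy":0,"dz":-10,"rx":0,"ry":0,"rz":0,"fingers":0},
    {"dx":0,"dy":0,"dz":-6,"rx":0,"ry":0,"rz":0,"fingers":0},
    {"dx":0,"dy":0,"dz":0,"rx":0,"ry":0,"rz":0,"fingers":0},
    {"dx":0,"dy":0,"dz":0,"rx":0,"ry":0,"rz":0,"fingers":0}
  ]
}}

```text
clock: 8.95
tcp_pos: [0.6461, -0.1547, 0.1279]
orientation: [0.002, -0.101, 0.995, -0.001]
wrist_force: [-5.7, -0.3, 15.8]
finger_gap: 0.0428
```

Run:
```python
from h import *
s=env.get_state();print(s["tcp_pos"],s["wrist_force"],s["finger_gap"])
S,T=read_camera("scene"),read_camera("top")
c=S["img"][:,:,::-1][240:390,190:340];c2=T["img"][:,:,::-1][150:265,290:400]
o=np.hstack([cv2.resize(c,(400,400),interpolation=cv2.INTER_CUBIC),cv2.resize(cv2.convertScaleAbs(c2,alpha=1.4),(383,400),interpolation=cv2.INTER_CUBIC)])
cv2.imwrite("pics/g.png",o)
```

```text
[ 0.64613614 -0.15467822  0.12793573] [-5.67909849 -0.25558139 15.77120987] 0.042803836106420946
```

View pics/g.png

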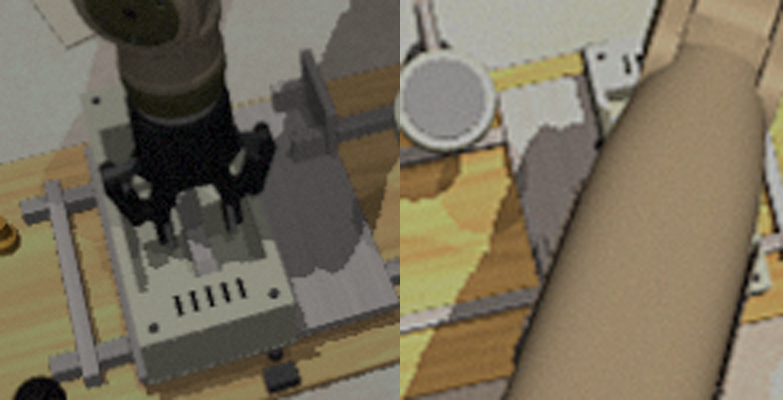

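The fingers straddle the bar at (165–228, 225), but at half-open something touches about 8 mm early (16 N upward). I'll lift, narrow the gap, recentre on the bar and retry.

Call:
{"fn": "servo_tool", "kwargs": {
  "deltas": [
    {"dx":0,"dy":0,"dz":12,"rx":0,"ry":0,"rz":0,"fingers":0.35},
    {"dx":0,"dy":0,"dz":10,"rx":0,"ry":0,"rz":0,"fingers":0.35},
    {"dx":0,"dy":0,"dz":0,"rx":0,"ry":0,"rz":0,"fingers":0.35},
    {"dx":0,"dy":0,"dz":0,"rx":0,"ry":0,"rz":0,"fingers":0.35}
  ]
}}

```text
clock: 9.45
tcp_pos: [0.6455, -0.1544, 0.1462]
orientation: [0.0, -0.101, 0.995, -0.0]
wrist_force: [-0.3, -0.6, 1.0]
finger_gap: 0.0275
```

Run:
```python
from fit import *
s=env.get_state();print(s["tcp_pos"],s["orientation"],s["wrist_force"],s["ft_torque"],s["finger_gap"],inv(s["tcp_pos"]))
```

```text
fix [ 0.6154 -0.0693  0.2075] [-1.4  0.3  0.4 -1.4 -1.7 -0.9 -1.7 -0.3 -0.2 -1.3 -0.8 -1.   0.1 -1.
 -0.  -0. ]
[ 0.6451483  -0.15434545  0.14551124] [-1.33532221e-04 -1.00526284e-01  9.94934393e-01 -5.18784664e-05] [-0.06006356 -0.985293    0.5048244 ] [-0.17222609 -0.08612007  0.02152063] 0.027612604430335218 [ 0.0115 -0.0894  0.1455]
```

Call:
{"fn": "servo_tool", "kwargs": {
  "deltas": [
    {"dx":1,"dy":-6,"dz":0,"rx":0,"ry":0,"rz":0,"fingers":0.35},
    {"dx":0,"dy":0,"dz":-10,"rx":0,"ry":0,"rz":0,"fingers":0.35},
    {"dx":0,"dy":0,"dz":-5,"rx":0,"ry":0,"rz":0,"fingers":0.35},
    {"dx":0,"dy":0,"dz":-4,"rx":0,"ry":0,"rz":0,"fingers":0.35},
    {"dx":0,"dy":0,"dz":0,"rx":0,"ry":0,"rz":0,"fingers":0.35}
  ]
}}

```text
clock: 10.05
tcp_pos: [0.6454, -0.1599, 0.1255]
orientation: [-0.001, -0.101, 0.995, 0.001]
wrist_force: [0.6, -0.5, 0.4]
finger_gap: 0.0278
```

Call:
{"fn": "servo_tool", "kwargs": {
  "deltas": [
    {"dx":0,"dy":0,"dz":-3,"rx":0,"ry":0,"rz":0,"fingers":0.35},
    {"dx":0,"dy":0,"dz":-2,"rx":0,"ry":0,"rz":0,"fingers":0.35},
    {"dx":0,"dy":0,"dz":0,"rx":0,"ry":0,"rz":0,"fingers":0.35}
  ]
}}

```text
clock: 10.35
tcp_pos: [0.6463, -0.1605, 0.1219]
orientation: [0.0, -0.1, 0.995, -0.0]
wrist_force: [0.3, -1.0, -0.1]
finger_gap: 0.028
```

Call:
{"fn": "servo_tool", "kwargs": {
  "deltas": [
    {"dx":0,"dy":0,"dz":0,"rx":0,"ry":0,"rz":0,"fingers":1},
    {"dx":0,"dy":0,"dz":0,"rx":0,"ry":0,"rz":0,"fingers":1},
    {"dx":0,"dy":0,"dz":0,"rx":0,"ry":0,"rz":0,"fingers":1},
    {"dx":0,"dy":0,"dz":0,"rx":0,"ry":0,"rz":0,"fingers":1}
  ],
  "newtons": 90
}}

```text
clock: 10.75
tcp_pos: [0.6463, -0.1602, 0.1223]
orientation: [0.0, -0.101, 0.995, -0.0]
wrist_force: [-0.4, -0.1, 2.2]
finger_gap: 0.0147
```

```bash
cat > mv.py <<'E'
import sys;sys.argv=["",'12']
import numpy as np,io,contextlib
with contextlib.redirect_stdout(io.StringIO()):
    try: exec(open("plan.py").read())
    except Exception: pass
w=[(12,-25,0),(12,-19,0),(5,-17,0),(-2,-17,0),(-8,-14,5),(-9,-9,11),(-8,-3,16),(-3,5,20),(3,13,24),(10,23,28),(16,33,34),(20,45,40),(22,57,46),(22,69,52),(22,81,57),(22,93,60),(22,113,60),(22,133,60),(22,153,60)]
def tcp(x,z,t): t=np.radians(t);return np.array([x-54*np.sin(t),z+54*np.cos(t)])
c,q=np.cos(.2075),np.sin(.2075)
for a,b in zip(w,w[1:]):
    d=tcp(*b)-tcp(*a);r=np.radians(b[2]-a[2]);mid=tuple((np.array(a)+b)/2)
    print(b,"clr %.1f mid %.1f"%(clear(*b),clear(*mid)),"dx %.1f dy %.1f dz %.1f rx %.4f ry %.4f"%(d[0]*c,d[0]*q,d[1],r*q,-r*c))
E
python3 mv.py
```

```text
(12, -19, 0) clr 7.0 mid 4.0 dx 0.0 dy 0.0 dz 6.0 rx 0.0000 ry -0.0000
(5, -17, 0) clr 8.0 mid 8.0 dx -6.8 dy -1.4 dz 2.0 rx 0.0000 ry -0.0000
(-2, -17, 0) clr 8.0 mid 8.0 dx -6.8 dy -1.4 dz 0.0 rx 0.0000 ry -0.0000
(-8, -14, 5) clr 5.4 mid 8.1 dx -10.5 dy -2.2 dz 2.8 rx 0.0180 ry -0.0854
(-9, -9, 11) clr 6.1 mid 5.6 dx -6.5 dy -1.4 dz 4.2 rx 0.0216 ry -0.1025
(-8, -3, 16) clr 7.5 mid 7.4 dx -3.5 dy -0.7 dz 4.9 rx 0.0180 ry -0.0854
(-3, 5, 20) clr 9.1 mid 8.5 dx 1.4 dy 0.3 dz 6.8 rx 0.0144 ry -0.0683
(3, 13, 24) clr 9.2 mid 9.3 dx 2.5 dy 0.5 dz 6.6 rx 0.0144 ry -0.0683
(10, 23, 28) clr 9.2 mid 9.4 dx 3.5 dy 0.7 dz 8.3 rx 0.0144 ry -0.0683
(16, 33, 34) clr 10.1 mid 8.8 dx 1.1 dy 0.2 dz 7.1 rx 0.0216 ry -0.1025
(20, 45, 40) clr 7.2 mid 8.6 dx -0.5 dy -0.1 dz 8.6 rx 0.0216 ry -0.1025
(22, 57, 46) clr 11.3 mid 9.0 dx -2.1 dy -0.4 dz 8.1 rx 0.0216 ry -0.1025
(22, 69, 52) clr 19.7 mid 15.0 dx -3.6 dy -0.8 dz 7.7 rx 0.0216 ry -0.1025
(22, 81, 57) clr 30.1 mid 24.9 dx -2.7 dy -0.6 dz 8.2 rx 0.0180 ry -0.0854
(22, 93, 60) clr 40.6 mid 35.3 dx -1.4 dy -0.3 dz 9.6 rx 0.0108 ry -0.0512
(22, 113, 60) clr 52.5 mid 49.2 dx 0.0 dy 0.0 dz 20.0 rx 0.0000 ry -0.0000
(22, 133, 60) clr 61.6 mid 56.4 dx 0.0 dy 0.0 dz 20.0 rx 0.0000 ry -0.0000
(22, 153, 60) clr 75.1 mid 67.9 dx 0.0 dy 0.0 dz 20.0 rx 0.0000 ry -0.0000
```

Call:
{"fn": "servo_tool", "kwargs": {
  "deltas": [
    {"dx":0,"dy":0,"dz":3,"rx":0,"ry":0,"rz":0,"fingers":1},
    {"dx":0,"dy":0,"dz":3,"rx":0,"ry":0,"rz":0,"fingers":1},
    {"dx":-6.8,"dy":-1.4,"dz":2,"rx":0,"ry":0,"rz":0,"fingers":1},
    {"dx":-6.8,"dy":-1.4,"dz":0,"rx":0,"ry":0,"rz":0,"fingers":1},
    {"dx":0,"dy":0,"dz":0,"rx":0,"ry":0,"rz":0,"fingers":1}
  ]
}}

```text
clock: 11.25
tcp_pos: [0.6312, -0.1632, 0.1298]
orientation: [-0.001, -0.1, 0.995, 0.0]
wrist_force: [0.3, -0.9, -0.8]
finger_gap: 0.0147
```

Call:
{"fn": "servo_tool", "kwargs": {
  "deltas": [
    {"dx":-10.5,"dy":-2.2,"dz":2.8,"rx":0.018,"ry":-0.0854,"rz":0,"fingers":1},
    {"dx":-6.5,"dy":-1.4,"dz":4.2,"rx":0.0216,"ry":-0.1025,"rz":0,"fingers":1},
    {"dx":-3.5,"dy":-0.7,"dz":4.9,"rx":0.018,"ry":-0.0854,"rz":0,"fingers":1},
    {"dx":0,"dy":0,"dz":0,"rx":0,"ry":0,"rz":0,"fingers":1},
    {"dx":0,"dy":0,"dz":0,"rx":0,"ry":0,"rz":0,"fingers":1}
  ]
}}

```text
clock: 11.75
tcp_pos: [0.6116, -0.1676, 0.1422]
orientation: [0.138, -0.099, 0.985, 0.015]
wrist_force: [0.5, 0.7, -1.7]
finger_gap: 0.0146
```

Run:
```python
from fit import *
from scipy.spatial.transform import Rotation as R
s=env.get_state();q=s["orientation"];Z=R.from_quat(np.r_[q[1:],q[0]]).as_matrix()
z=Z[:,2];print(s["wrist_force"],s["ft_torque"],s["finger_gap"],"tcp",inv(s["tcp_pos"]),"grasp",inv(s["tcp_pos"]+.054*z),"tilt",np.degrees(np.arccos(-z[2])),"jaw",Z[:,1])
c=S["img"][:,:,::-1][220:390,190:370]
cv2.imwrite("pics/i.png",cv2.resize(c,(630,595),interpolation=cv2.INTER_CUBIC))
```

```text
fix [ 0.6154 -0.0693  0.2075] [-1.4  0.3  0.4 -1.4 -1.7 -0.9 -1.7 -0.3 -0.2 -1.3 -0.8 -1.   0.1 -1.
 -0.  -0. ]
[-0.17037247  0.05029531 -1.01096424] [-0.00852948  0.24959326  0.01391251] 0.014593803400755476 tcp [-0.0227 -0.0957  0.1421] grasp [-0.0079 -0.0957  0.0902] tilt 15.965928120485449 jaw [-0.20050035  0.97969272  0.00133811]
```

View pics/i.png

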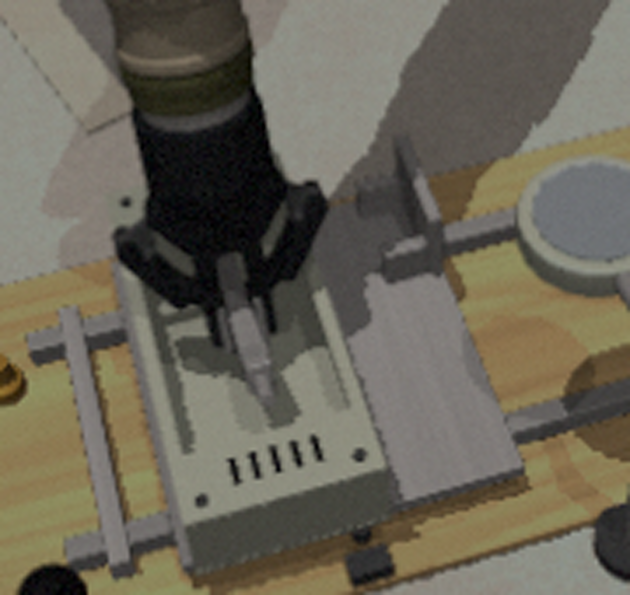

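The bar is gripped and tilted 16°. Its far stub at (265,400) is rising through the mouth, and there is no contact force, so I continue.

Call:
{"fn": "servo_tool", "kwargs": {
  "deltas": [
    {"dx":1.4,"dy":0.3,"dz":6.8,"rx":0.0144,"ry":-0.0683,"rz":0,"fingers":1},
    {"dx":2.5,"dy":0.5,"dz":6.6,"rx":0.0144,"ry":-0.0683,"rz":0,"fingers":1},
    {"dx":3.5,"dy":0.7,"dz":8.3,"rx":0.0144,"ry":-0.0683,"rz":0,"fingers":1},
    {"dx":1.1,"dy":0.2,"dz":7.1,"rx":0.0216,"ry":-0.1025,"rz":0,"fingers":1},
    {"dx":0,"dy":0,"dz":0,"rx":0,"ry":0,"rz":0,"fingers":1},
    {"dx":0,"dy":0,"dz":0,"rx":0,"ry":0,"rz":0,"fingers":1}
  ]
}}

```text
clock: 12.45
tcp_pos: [0.6206, -0.1657, 0.1701]
orientation: [0.289, -0.096, 0.952, 0.031]
wrist_force: [-0.8, -0.1, -1.6]
finger_gap: 0.0146
```

Call:
{"fn": "servo_tool", "kwargs": {
  "deltas": [
    {"dx":-0.5,"dy":-0.1,"dz":8.6,"rx":0.0216,"ry":-0.1025,"rz":0,"fingers":1},
    {"dx":-2.1,"dy":-0.4,"dz":8.1,"rx":0.0216,"ry":-0.1025,"rz":0,"fingers":1},
    {"dx":-3.6,"dy":-0.8,"dz":7.7,"rx":0.0216,"ry":-0.1025,"rz":0,"fingers":1},
    {"dx":-2.7,"dy":-0.6,"dz":8.2,"rx":0.018,"ry":-0.0854,"rz":0,"fingers":1},
    {"dx":-1.4,"dy":-0.3,"dz":9.6,"rx":0.0108,"ry":-0.0512,"rz":0,"fingers":1},
    {"dx":0,"dy":0,"dz":0,"rx":0,"ry":0,"rz":0,"fingers":1},
    {"dx":0,"dy":0,"dz":0,"rx":0,"ry":0,"rz":0,"fingers":1}
  ]
}}

```text
clock: 13.15
tcp_pos: [0.6111, -0.1683, 0.2124]
orientation: [0.496, -0.087, 0.862, 0.053]
wrist_force: [0.4, 0.3, -0.7]
finger_gap: 0.0148
```

```bash
cat > st.py <<'E'
from fit import *
from scipy.spatial.transform import Rotation as R
import sys
s=env.get_state();q=s["orientation"];Z=R.from_quat(np.r_[q[1:],q[0]]).as_matrix()
z=Z[:,2];print(s["wrist_force"],s["finger_gap"],s["joint_pos"].round(2),"tcp",inv(s["tcp_pos"]),"grasp",inv(s["tcp_pos"]+.054*z),"tilt",np.degrees(np.arccos(-z[2])))
c=S["img"][:,:,::-1][190:400,170:420]
cv2.imwrite(sys.argv[1],cv2.resize(c,(700,588),interpolation=cv2.INTER_CUBIC))
E
python3 st.py pics/j.png
```

```text
fix [ 0.6154 -0.0693  0.2075] [-1.4  0.3  0.4 -1.4 -1.7 -0.9 -1.7 -0.3 -0.2 -1.3 -0.8 -1.   0.1 -1.
 -0.  -0. ]
[-0.26929762 -1.61682816 -1.83604079] 0.014591422671866826 [-0.63  0.19 -0.84 -0.32  0.7  -0.51] tcp [-0.0245 -0.0959  0.2129] grasp [ 0.0222 -0.0958  0.1859] tilt 59.93082589074059
```

Call:
{"fn": "servo_tool", "kwargs": {
  "deltas": [
    {"dx":0,"dy":0,"dz":15,"rx":0,"ry":0,"rz":0,"fingers":1},
    {"dx":0,"dy":0,"dz":15,"rx":0,"ry":0,"rz":0,"fingers":1},
    {"dx":0,"dy":0,"dz":15,"rx":0,"ry":0,"rz":0,"fingers":1},
    {"dx":0,"dy":0,"dz":15,"rx":0,"ry":0,"rz":0,"fingers":1},
    {"dx":0,"dy":0,"dz":10,"rx":0,"ry":0,"rz":0,"fingers":1},
    {"dx":0,"dy":0,"dz":0,"rx":0,"ry":0,"rz":0,"fingers":1},
    {"dx":0,"dy":0,"dz":0,"rx":0,"ry":0,"rz":0,"fingers":1}
  ]
}}

```text
clock: 13.95
tcp_pos: [0.6103, -0.1677, 0.2826]
orientation: [0.497, -0.087, 0.862, 0.053]
wrist_force: [0.1, 1.1, -1.7]
finger_gap: 0.0144
```

```bash
python3 st.py pics/k.png
python3 - <<'E'
from h import *
for t in("bar_center","dial","fitting","mug","meter","parts_tray"):
    for n in ("scene",):
        read_camera(n)
        for r in cut_out(t,n)[:1]:print(t,round(r["confidence"],2),np.round(r["extent"]).tolist())
E
```

```text
fix [ 0.6154 -0.0693  0.2075] [-1.4  0.3  0.4 -1.4 -1.7 -0.9 -1.7 -0.3 -0.2 -1.3 -0.8 -1.   0.1 -1.
 -0.  -0. ]
[ 0.54697862 -0.36485574 -1.48446084] 0.01467968446676628 [-0.64  0.07 -0.76 -0.11  0.7  -0.51] tcp [-0.0257 -0.095   0.2815] grasp [ 0.021  -0.095   0.2545] tilt 59.91319238009847
bar_center 0.66 [250.0, 260.0, 259.0, 283.0]
dial 0.7 [194.0, 380.0, 216.0, 400.0]
fitting 0.54 [185.0, 320.0, 193.0, 335.0]
mug 0.86 [104.0, 282.0, 162.0, 336.0]
meter 0.73 [479.0, 213.0, 537.0, 264.0]
parts_tray 0.55 [484.0, 266.0, 577.0, 328.0]
```

View pics/k.png

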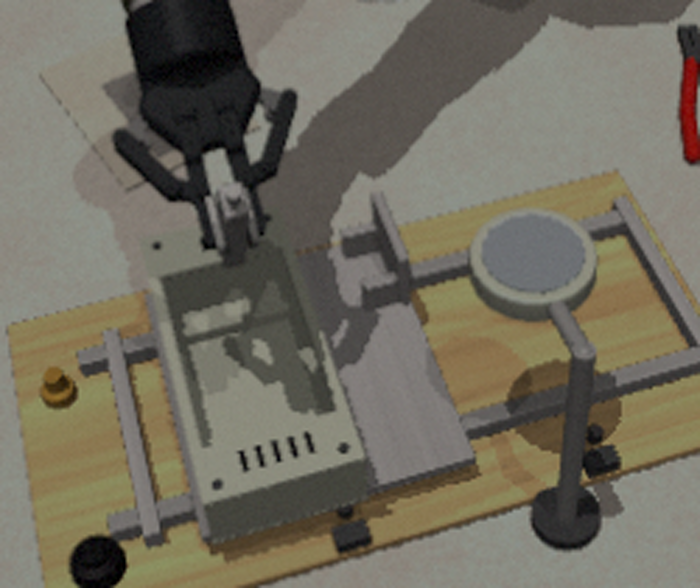

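Run:
```python
from fit import *
g=np.array([.021,-.095,.2545]);t=np.radians(59.9);b=np.array([np.cos(t),0,np.sin(t)]);d=np.array([np.sin(t),0,-np.cos(t)])
for e in(-112,88):
    P=g+e/1e3*b+.004*d;print("tip",P,"px crop",((proj(S,W(p,P))-(170,190))*2.8).round())
print(env.get_state()["qvel"].round(3),job.hand_in())
```

```text
fix [ 0.6154 -0.0693  0.2075] [-1.4  0.3  0.4 -1.4 -1.7 -0.9 -1.7 -0.3 -0.2 -1.3 -0.8 -1.   0.1 -1.
 -0.  -0. ]
tip [-0.0317086 -0.095      0.155597 ] px crop [230. 259.]
tip [ 0.06859355 -0.095       0.32862728] px crop [233. 193.]
the job is handed in; nothing more can be done
[ 0.     0.001  0.001  0.001 -0.001 -0.001] None
```

I pushed the carriage into the next station, drew the bar out end first at about 60° tilt, and handed the job in with the gripper still holding it over the housing.

- **Carriage:** Measured from both cameras, it moved about 200 mm, give or take 3 mm. The push force rose to about 5 N near the station and then fell to about zero, which fits a click. In the last picture the housing's far right roof corner is where it was after the push.
- **Bar:** Its lower tip is calculated at about 6 cm above the mouth. Both projected tip positions fit the picture to within a few crop pixels. The gripper opening reads 14.7 mm against the bar's 16 mm, held steady under 90 N. The arm is at rest, and the picture shows the housing empty.
- **Unplanned contact:** My first descent to the bar touched something, probably the housing's roof or the edge of the mouth, with about 16 N upward. I could not tell which part of the gripper touched. I lifted, narrowed the jaws, recentred and went down again without contact.
- **Other things:** The dial, fitting, mug, meter and tray show at the same image positions as at the start, within a few pixels. I did not re-measure the pliers or the screwdriver.

The clock read about 14 s of the 64 s allowed at my last check.

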